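# Pin the carrier and hold the snap ring open at the groove

## Robot

A 6-joint arm with a two-finger parallel gripper is mounted at the origin on the work surface. World frame = base frame: x ahead of the robot, y to its left, z up, the work surface at z = 0. Lengths are in mm, angles in rad, forces in N, time in s.
With the tool pointing down it reaches from about 275 to 750 mm from the base axis. Payload 10.2 kg.
Tool frame: the origin (TCP) lies at the very end of the fingers, on their centre line; the grasp point (between the pads) lies 19 mm behind it; z points along the fingers, y is the line along which they close (so a half turn about z gives the same grasp; the last joint's range is limited). The gripper opens to 85 mm and grips with 20 to 120 N. Pads are 22 mm wide; open, the fingers measure 114 mm over their backs; the gripper's body (76 mm by 85 mm) begins 54 mm behind the grasp point. The pads swing forward as they close: fully open they stand 13 mm farther back than shut.
Start: joints at [-1.54, 0.313, 1.498, -0, 1.331, -0.223], TCP at [131.806, -508.191, 210.594] pointing down, gripper open.
Joint ranges: [-2.94, 2.94], [-0.97, 2.17], [0.19, 2.56], [-1.23, 4.37], [0.02, 3.11], [-2.88, 2.88]. Speed limits (rad/s): [2.39, 2.39, 3.01, 3.14, 3.14, 3.14].

## Interface

Orientations are given as a unit quaternion [w, x, y, z].
In Python, from rig import * gives the robot as it stands. The module is installed in compiled form; this text tells all that it offers.
- The arm moves only by the shell command python3 -m crank 'ROWS' [FORCE]. ROWS is JSON, a list that holds one entry, the list of rows, each a list of 7 numbers: the shift along the tool's x, y, z in units of 25 mm (1.0 is 25 mm), then the turn, a rotation vector about the tool's x, y, z in units of 8 degrees (1.0 is 8 degrees), then the finger opening in mm, from 0 to 85.4. A call has exactly 8 rows; each row shifts and turns the commanded pose from where the row before left it, along the tool's axes as they then stand; what a row does not reach is not made up. A row lasts 1/10 s, in which the tool goes at most 50 mm and 8.59 degrees, less where a joint would pass 70% of its speed; a pose out of reach is approached as far as the arm can. A call is refused whole if a number of a shift passes 1 or a number of a turn 1, either way. A call with a gripper value outside its range is refused whole. The fingers move at their own pace and stop on an object; FORCE is the grip in N (left out, the last holds). Time passes only in rows, so rows that do not move let the fingers close, or fill a call up. It gives the time, the measured TCP pose, the force, the opening and the grip force at its end, in the units of the state.
- sense(): the state, without advancing time (a new reading comes with each control period).
- capture(name): name is "scene" or "side" or "wrist"; returns the picture (384x512x3 uint8, blue, green, red); there is no depth.
- camera_model(name): a dict with "fx", "fy", "cx", "cy" (pixels), "world_from_camera" (4x4, takes a point from camera to world coordinates); the wrist camera has in their place "T_tool_cam" (4x4, takes a point from camera to tool coordinates, whose origin is the TCP and whose axes are the flange's). Camera axes: x right, y up, looking along -z (the intrinsics and any distortion apply to the point x, -y, -z); pixel columns grow to the right and rows downward; lengths in mm; the calibration is good to about 2 mm. A picture is of the moment at which its call begins: read the wrist's pose just before it. camera_model takes no time and is no camera call.
- finish_job(): hands the job in; it is judged then, once.
The state is a dict: "time_s": time; "joints": joint angles; "dq": joint speeds; "tau": joint torques, N m; "eef_pos": TCP position; "ee_rot": TCP orientation; "force": force on the tool from outside, world axes, zero at the start; "wrist_torque": the same for the moment, N m; "grip_width": opening from 0.0 (shut) to 1.0 (fully open); "grip_force": force on a finger pad.
Only numpy, scipy, OpenCV 4.12 (cv2) and the standard library are available. Lean on these libraries where they do the work, as an engineer would, in place of code of your own. Each camera call takes 0.05 s, during which the arm holds its last target. There are 200 camera calls.

## Task

Drop the two plain straight brass pins into the two bores of the carrier plate, one in each, fully home. Then take the circlip pliers out of their block by the handles, squeeze them fully to spread the snap ring, and slide the ring down over the axle stub until it is level with the groove; finish while still holding it there, spread, upright and centred, with the ring not resting on the stub or the plate. Leave the other things on the bench alone.

Things in the scene. Friction and masses are not known exactly. Their poses are not given: they have to be found in the camera images.
- stub: Axle stub on its bolted-down carrier: dark steel plate 90 (x) by 170 (y) by 26 mm thick; in its middle an upright round stub, 30 mm diameter, its end 94 mm above the bench, with a turned groove (24 mm diameter, 8 mm tall, mid height 66 mm above the bench). Origin: centre of the plate's underside, z up
- groove (a point): middle of the stub's groove, on the stub's axis, 66 mm above the bench
- stub_end (a point): centre of the stub's top end, 94 mm above the bench
- bore_left (a point): mouth (top centre) of one blind bore in the plate, 18.5 mm wide, 22 mm deep, 55 mm from the stub's axis along the plate's +y; mouth 26 mm above the bench
- bore_right (a point): mouth of the other, equal bore, 55 mm along the plate's -y
- pin_a: plain straight brass drive pin, 16 mm diameter, 44 mm tall, foot slightly chamfered, standing upright on the bench; 70 g. Origin: centre of its foot, z up. Home in a bore, 22 mm of it stand out
- pin_b: the other, equal drive pin
- pliers: Circlip pliers carrying a snap ring, 220 g, standing handles up in a wooden block; lift straight up. Origin: pivot, in a crosspiece 18 (x) by 60 (y) by 14 mm, 88 mm above the bench at the start. z up, x towards the ring. Squeezing the handles along y spreads the jaws, a spring shuts them: 2 to 3 N per handle begins, 6 to 10 N reaches the stop, which bears 30 N and more
- ring_center (a point): centre of the snap ring, at x 36, y 0, z -75 mm from the pivot (at rest within 2 mm of it). The ring cannot come off the tips; steel, 4 mm thick, level, its bore 26 mm at rest: too small for the stub. At the stop each half has moved out 6.75 mm along y and some 2.5 mm are clear all round the stub
- handles (a point): point between the two black handles where to grip them, 50 mm above the pivot. They stand side by side along y, 16 to 78 mm above the pivot, 16 mm wide along x; at rest splayed, 57 mm over their outsides at this point; squeezed to the stop parallel, 48 mm over their outsides
- jaw_left (a joint): spread of the pliers: angle of one jaw, 0 at rest (ring shut), 0.09 rad at the stop (ring fully spread). The other jaw opens equally
- tool_block: dark wooden tool block, fixed, 45 by 90 mm, 80 mm tall, with low 6 mm ribs on top, in whose slot the pliers stand. It spans x -35 to 10 mm; its slot is open at the +x face, and the ring sticks out there, to x 60 mm, 13 mm above the bench. Origin: level with its underside, below the pliers' pivot; x towards the ring
- bush: bystander, to be left alone: a short brass bush, 28 mm across and 24 mm tall, stepped, solid; origin at its underside
- cup: bystander, to be left alone: a tapered brass spinning, 60 mm across the foot, 62 mm tall; origin at its underside
- bell: bystander, to be left alone: a small bright metal bell-mouth, 52 mm across, 42 mm tall; origin at its underside
- chuck: bystander, to be left alone: a turned wooden former, 100 mm across, 50 mm tall; origin at its underside
- jar: bystander, to be left alone: a glass jar with a lid, 70 mm across, 90 mm tall; origin at its underside
- driver: bystander, to be left alone: a screwdriver lying flat

How it is judged (in metres and radians):
On the way, in this order (a step that is already met when the one before it is completed fails the run):
1. both pins are home in the bores and let go ((((horizontal distance between pin_a and bore_left below 0.003 m and z of pin_a in the frame of bore_left below -0.019 m and angle between pin_a's own z axis and vertical below 0.15 rad) and (horizontal distance between pin_b and bore_right below 0.003 m and z of pin_b in the frame of bore_right below -0.019 m and angle between pin_b's own z axis and vertical below 0.15 rad)) or ((horizontal distance between pin_a and bore_right below 0.003 m and z of pin_a in the frame of bore_right below -0.019 m and angle between pin_a's own z axis and vertical below 0.15 rad) and (horizontal distance between pin_b and bore_left below 0.003 m and z of pin_b in the frame of bore_left below -0.019 m and angle between pin_b's own z axis and vertical below 0.15 rad))) and contact force between the fingers and pin_a below 0.1 N and contact force between the fingers and pin_b below 0.1 N), for 0.2 s.
2. the ring, spread, is over the stub's end before it goes on (value of joint jaw_left above 0.07 rad and horizontal distance between ring_center and stub_end below 0.008 m and z of ring_center in the frame of stub_end above 0 m), for 0.05 s.
At the end, for the whole second after the job is handed in: Pins: one in each bore, within 3 mm of its centre and bottom, let go. Pliers: gripped above 4 N, still, upright within 0.12 rad, spread above 0.07 rad; ring centre within 6 mm of the stub axis and 3.5 mm of the groove's mid height, pressing on stub and plate below 2 N (all of step 1 and value of joint jaw_left above 0.07 rad and angle between pliers's own z axis and vertical below 0.12 rad and horizontal distance between ring_center and groove below 0.006 m and z of ring_center in the frame of groove between -0.0035 and 0.0035 m and contact force between the fingers and pliers above 4 N and contact force between pliers and stub below 2 N and linear speed of pliers below 0.02 m/s); the arm keeps its last pose, push and grip.
It fails at once if a bystander is moved by more than 30 mm (distance of any of bush, cup, bell, chuck, jar, driver from where it was at the start of the episode above 0.03 m).
It also fails if it takes over 66 s, if anything falls off the work surface, if the arm or the gripper's body presses on something with over 40 N, if the wrist force passes 120 N, or if a joint passes its speed limit or range.

## Working session

There is one attempt and no reset: what is moved stays moved. The work goes in short steps, Python scripts to look and compute and a shell command to move; the robot and the scene stay as the last step left them, time stands still between calls to the robot, and variables do not carry over. Pictures are saved under pics/ and viewed, at most 10 in all, crops included, and the job is handed in when it is done.

```bash
mkdir -p pics; cat > h.py <<'E'
from rig import *
import numpy as np, cv2
from scipy.spatial.transform import Rotation as R
def rot(q): return R.from_quat([q[1],q[2],q[3],q[0]]).as_matrix()
def cam(name,s=None):
    m=camera_model(name)
    if name=='wrist':
        s=s or sense(); T=np.eye(4); T[:3,:3]=rot(s['ee_rot']); T[:3,3]=s['eef_pos']
        M=T@np.array(m['T_tool_cam'])
    else: M=np.array(m['world_from_camera'])
    return m,M
def ray(mM,u,v):
    m,M=mM
    K=np.array([[m['fx'],0,m['cx']],[0,m['fy'],m['cy']],[0,0,1.]])
    d=m.get('distortion',m.get('dist'))
    p=cv2.undistortPoints(np.array([[[u,v]]],float),K,None if d is None else np.array(d,float))[0,0]
    return M[:3,3],M[:3,:3]@np.array([p[0],-p[1],-1])
def plane(mM,u,v,z):
    o,d=ray(mM,u,v); return o+d*(z-o[2])/d[2]
def proj(mM,P):
    m,M=mM; c=np.linalg.inv(M)@np.append(P,1)
    return np.array([m['cx']+m['fx']*c[0]/-c[2], m['cy']+m['fy']*c[1]/c[2]])
E
python3 - <<'E'
from h import *
s=sense();print(s)
for n in ['scene','side','wrist']:
    m,M=cam(n,s);print(n,{k:v for k,v in m.items() if k!='world_from_camera'},M.round(2).tolist())
    cv2.imwrite(f'pics/{n}0.png',capture(n))
E
```

```text
{'time_s': 0.0, 'joints': array([-1.54038041e+00,  3.13441941e-01,  1.49844405e+00, -2.83818201e-05,
        1.33099992e+00, -2.23421917e-01]), 'dq': array([-0.00153244, -0.00096494, -0.00060286, -0.00065333,  0.00013821,
        0.00035811]), 'tau': array([-3.29844806e-05, -4.12260747e+01, -2.59746766e+01, -2.45810934e-04,
        4.17982505e-03, -2.35866725e-05]), 'eef_pos': array([ 131.79890773, -507.88988864,  210.03659495]), 'ee_rot': array([-6.44946891e-04,  9.91955965e-01,  1.26581775e-01,  4.85861375e-05]), 'force': array([-0.19624337,  0.24280917, -0.15967911]), 'wrist_torque': array([-0.02151229,  0.08152133,  0.00611659]), 'grip_force': 0.0, 'grip_width': 0.9991464214671893}
scene {'fx': 418.7961058353744, 'fy': 418.7961058353744, 'cx': 248.9787937099628, 'cy': 192.64684454064727} [[0.03, -0.78, 0.63, 1278.41], [1.0, 0.02, -0.02, -25.05], [0.0, 0.63, 0.78, 976.36], [0.0, 0.0, 0.0, 1.0]]
side {'fx': 384.8460879003834, 'fy': 384.8460879003834, 'cx': 256.22171175541246, 'cy': 194.70945186981672} [[0.95, 0.22, -0.22, 412.49], [-0.31, 0.63, -0.71, -550.34], [-0.02, 0.74, 0.67, 657.02], [0.0, 0.0, 0.0, 1.0]]
wrist {'fx': 271.22207465227706, 'fy': 271.22207465227706, 'cx': 252.4151157325138, 'cy': 191.73225845689493, 'T_tool_cam': array([[ 9.27091966e-04,  9.64710627e-01,  2.63310741e-01,
         6.48012799e+01],
       [ 9.99999570e-01, -8.85215136e-04, -2.77676170e-04,
        -1.79219890e-01],
       [-3.47904983e-05,  2.63310886e-01, -9.64711033e-01,
        -1.62717894e+02],
       [ 0.00000000e+00,  0.00000000e+00,  0.00000000e+00,
         1.00000000e+00]])} [[0.25, 0.93, 0.25, 194.49], [-0.97, 0.24, 0.07, -491.65], [-0.0, -0.26, 0.96, 372.77], [0.0, 0.0, 0.0, 1.0]]
```

View pics/scene0.png

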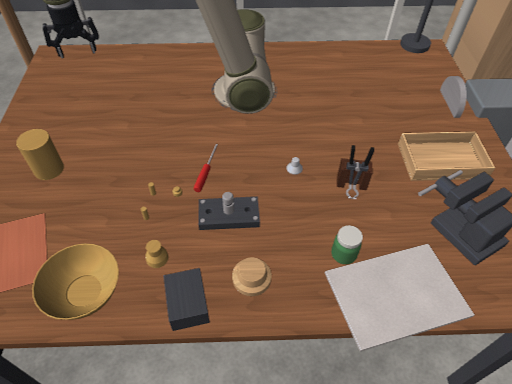

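View pics/side0.png

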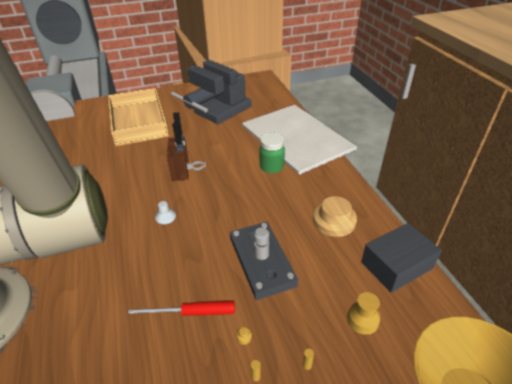

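The scene view shows the pins at about (152,188) and (144,213), the bush at (177,190), the plate at (228,212) with the stub top at (228,196), and the pliers at (355,170) with the ring at (352,192). In the side view the pins are at (256,370) and (308,358), the plate at (263,258) and the pliers at (180,150).

```bash
python3 - <<'E'
from h import *
S={}
for n in ['scene','side']:
    im=cv2.imread(f'pics/{n}0.png'); c=cam(n); S[n]=(im,c)
    hsv=cv2.cvtColor(im,cv2.COLOR_BGR2HSV)
    y=cv2.inRange(hsv,(20,130,90),(35,255,255))
    k,l,st,ce=cv2.connectedComponentsWithStats(y)
    for i in range(1,k):
        if 15<st[i,4]<400: print(n,'yellow',st[i],ce[i].round(1),plane(c,*ce[i],22).round(1))
    print(n,'base',proj(c,[0,0,0]).round())
    d=cv2.inRange(hsv,(0,0,0),(179,120,75))
    k,l,st,ce=cv2.connectedComponentsWithStats(d)
    for i in range(1,k):
        if 60<st[i,4]<4000: print(n,'dark',st[i],ce[i].round(1))
for a,b,z,t in [((228,194),(262,227),94,'stubtop'),((204,202),(235,235),26,'c'),((254,202),(265,228),26,'c'),((256,222),(291,276),26,'c'),((204,222),(261,290),26,'c'),((352,192),(196,166),15,'ring'),((355,165),(180,150),88,'pliers'),((351,152),(177,125),160,'h'),((369,154),(177,125),160,'h')]:
    print(t,plane(S['scene'][1],*a,z).round(0),plane(S['side'][1],*b,z).round(0))
a=cv2.resize(S['scene'][0][140:240,130:390],None,fx=3,fy=3,interpolation=2)
b=cv2.resize(S['side'][0][100:384,120:320],None,fx=1.05*2,fy=2.1,interpolation=2)
cv2.imwrite('pics/a.png',a)
E
```

```text
scene yellow [101 262  14  29 121] [108.5 276.1] [ 770.3 -358.8   22. ]
scene base [244.  90.]
scene dark [   2    0   97   61 2268] [53.4 21.9]
scene dark [  79    0  120   18 1105] [136.1   4.3]
scene dark [232   0  32  59 227] [250.7  22.1]
scene dark [ 244    0  151    8 1033] [314.4   3. ]
scene dark [401   0  56  53 905] [420.8  26.1]
scene dark [260  27   7  37  73] [262.6  43.1]
scene dark [227  60  30  17  91] [244.7  70.7]
scene dark [229  79  41  33 924] [250.4  96. ]
scene dark [490 108  22  38 415] [503.9 127.3]
scene dark [346 145  28  40 389] [357.5 165.7]
scene dark [ 199  197   61   33 1543] [228.3 214.1]
scene dark [346 244  15  20  99] [353.2 255.8]
scene dark [ 165  269   45   62 2088] [185.9 299.4]
scene dark [ 448  333   64   51 1523] [484.6 361.8]
scene dark [  0 349  41  35 615] [ 13.1 373.3]
side yellow [237 328  14  16 174] [243.7 335.5] [ 488.1 -219.    22. ]
side yellow [304 350   9  19 137] [308.  358.7] [ 577.8 -293.3   22. ]
side yellow [252 361   8  20 140] [255.5 370.3] [ 488.7 -283.3   22. ]
side base [-33. 317.]
side dark [ 37   1  42  22 365] [50.7
[... 256 characters left out ...]
 8  24 104] [74.5 90.4]
side dark [185 103  33  20 153] [203.1 113.4]
side dark [173 113  11  34 214] [177.4 129.8]
side dark [ 84 168  23  71 565] [ 97.1 202. ]
side dark [ 362  222   73   70 1646] [390.6 252.7]
side dark [231 225  37  73 688] [248.1 257. ]
side dark [271 240  15  30 124] [275.8 253.3]
side dark [  0 281   7  14  67] [  2.5 287.7]
stubtop [572. -55.  94.] [582. -47.  94.]
c [ 545. -126.   26.] [538.  10.  26.]
c [550.  16.  26.] [607.   9.  26.]
c [619.  19.  26.] [ 613. -131.   26.]
c [ 615. -124.   26.] [ 546. -143.   26.]
ring [513. 308.  15.] [509. 299.  15.]
pliers [472. 310.  88.] [473. 282.  88.]
h [489. 281. 160.] [477. 284. 160.]
h [498. 328. 160.] [477. 284. 160.]
```

View pics/a.png

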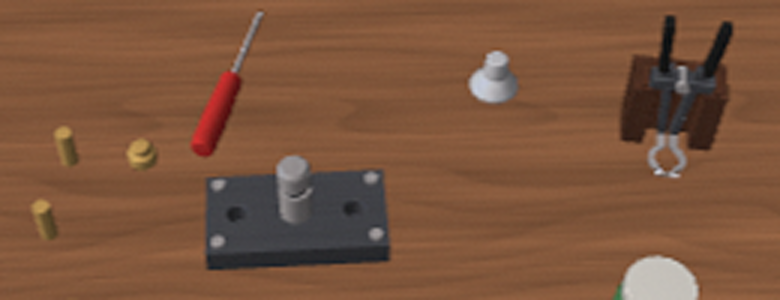

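```bash
python3 -m crank '[[[0,0,0,0,0,0.91,45],[0,0,0,0,0,0.91,45],[0.95,-0.52,0,0,0,0,45],[0.95,-0.52,0,0,0,0,45],[0.95,-0.52,0,0,0,0,45],[0.95,-0.52,0,0,0,0,45],[0.95,-0.52,0,0,0,0,45],[0.95,-0.52,0,0,0,0,45]]]' 30
python3 -m crank '[[[0.95,-0.52,0,0,0,0,45],[0.95,-0.52,0,0,0,0,45],[0.95,-0.52,0,0,0,0,45],[0.95,-0.52,0,0,0,0,45],[0.95,-0.52,0,0,0,0,45],[0.95,-0.52,0,0,0,0,45],[0.95,-0.52,0,0,0,0,45],[0.95,-0.52,0,0,0,0,45]]]'
python3 -m crank '[[[0.95,-0.52,0,0,0,0,45],[0.95,-0.52,0,0,0,0,45],[0.95,-0.52,0,0,0,0,45],[0,0,0,0,0,0,45],[0,0,0,0,0,0,45],[0,0,0,0,0,0,45],[0,0,0,0,0,0,45],[0,0,0,0,0,0,45]]]'
python3 - <<'E'
from h import *
s=sense();np.savez('pics/w1.npz',p=s['eef_pos'],q=s['ee_rot'])
im=capture('wrist');cv2.imwrite('pics/w1.png',im)
print(s['eef_pos'],rot(s['ee_rot']).round(4).tolist(),s['grip_width'],s['force'])
E
```

```text
time_s: 0.95
eef_pos: [275.2, -429.5, 210.4]
ee_rot: [-0.0, 1.0, -0.0, -0.0]
force: [0.2, -0.2, -0.8]
grip_width: 0.53
grip_force: 0.0
time_s: 1.75
eef_pos: [465.2, -325.6, 210.4]
ee_rot: [-0.0, 1.0, -0.0, -0.0]
force: [-0.9, -1.1, -0.2]
grip_width: 0.53
grip_force: 0.0
time_s: 2.55
eef_pos: [535.2, -287.8, 210.7]
ee_rot: [0.0, 1.0, -0.001, 0.0]
force: [0.7, 0.5, 0.0]
grip_width: 0.526
grip_force: 0.0
[ 535.18088849 -287.78585229  210.73654836] [[1.0, -0.0012, 0.0001], [-0.0012, -1.0, -0.0001], [0.0001, 0.0001, -1.0]] 0.5264382388071238 [0.6812266  0.49536959 0.03021807]
```

View pics/w1.png

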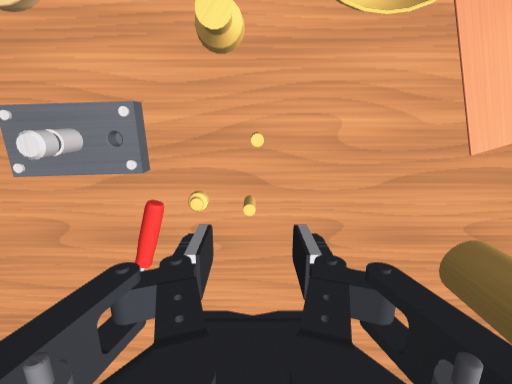

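The wrist view shows the pins at about (257,140) and (250,206), the bush at (199,201), the driver at (150,233), and the plate at the left with one bore at (116,138).

```bash
cat >> h.py <<'E'
def blobs(im,lo,hi,amin,amax):
    hsv=cv2.cvtColor(im,cv2.COLOR_BGR2HSV)
    k,l,st,ce=cv2.connectedComponentsWithStats(cv2.inRange(hsv,lo,hi))
    return [(st[i],ce[i]) for i in range(1,k) if amin<st[i,4]<amax]
def load(n):
    z=np.load(f'pics/{n}.npz');s=dict(eef_pos=z['p'],ee_rot=z['q'])
    return cv2.imread(f'pics/{n}.png'),cam('wrist',s)
def snap(n):
    s=sense();np.savez(f'pics/{n}.npz',p=s['eef_pos'],q=s['ee_rot'])
    im=capture('wrist');cv2.imwrite(f'pics/{n}.png',im)
    return im,cam('wrist',s)
E
python3 - <<'E'
from h import *
im,c=load('w1')
for st,ce in blobs(im,(20,130,90),(35,255,255),60,900): print(st,ce.round(1),plane(c,*ce,22).round(1), 'topbox',plane(c,st[0]+st[2]/2-.5,st[1]+6,44).round(1))
for st,ce in blobs(im,(0,0,150),(179,40,255),20,2000):print('white',st,ce.round(1),plane(c,*ce,26).round(1))
print('bore',plane(c,116,138,26), 'stub', plane(c,31,145,94))
print(im[125:155,257].tolist()); 
E
```

```text
[341   0  95  14 559] [380.    5.5] [ 722.4 -432.6   22. ] topbox [ 714.3 -432.1   44. ]
[251 134  13  13  93] [257.3 139.8] [ 572.8 -294.5   22. ] topbox [ 574.3 -293.7   44. ]
[190 193  19  18 188] [197.7 202. ] [ 489.6 -213.9   22. ] topbox [ 500.6 -220.4   44. ]
[243 200  13  16 117] [249.5 209. ] [ 479.6 -284.1   22. ] topbox [ 491.2 -283.8   44. ]
white [118 106  12  11 101] [123.1 110.9] [ 608.2 -129.5   26. ]
white [  0 110  12  10 100] [  4.9 114.5] [603.9  16.6  26. ]
white [  16  129   67   30 1523] [ 47.5 142.1] [570.4 -29.1  26. ]
white [126 160  11  10  89] [131.  164.3] [ 541.9 -131.3   26. ]
white [ 13 163  12  10  92] [ 18.3 167.7] [537.6  15.2  26. ]
white [187 255   9   8  46] [192.3 258. ] [ 407.5 -202.6   26. ]
white [310 255   8   8  44] [312.4 258. ] [ 407.4 -373.5   26. ]
bore [ 575.39533945 -116.36886273   26.        ] stub [573.21177139 -62.37985122  94.        ]
[[88, 136, 204], [88, 135, 203], [89, 137, 205], [91, 140, 213], [94, 146, 219], [92, 144, 217], [88, 139, 203], [69, 123, 163], [89, 168, 214], [119, 223, 250], [126, 231, 252], [125, 231, 252], [125, 230, 252], [124, 230, 252], [124, 230, 252], [124, 230, 252], [124, 229, 252], [124, 229, 252], [124, 229, 252], [124, 229, 252], [124, 229, 252], [111, 199, 244], [94, 149, 217], [85, 131, 197], [81, 126, 190], [84, 130, 195], [87, 133, 200], [88, 135, 204], [90, 139, 208], [91, 140, 211]]
```

```bash
python3 -m crank '[[[0,0,0,0,0,-0.9375,45],[0,0,0,0,0,-0.9375,45],[0,0,0,0,0,-0.9375,45],[0,0,0,0,0,-0.9375,45],[0,0,0,0,0,-0.9375,45],[0,0,0,0,0,-0.9375,45],[0,0,0,0,0,-0.9375,45],[0,0,0,0,0,-0.9375,45]]]' >/dev/null
python3 -m crank '[[[0,0,0,0,0,-0.9375,45],[0,0,0,0,0,-0.9375,45],[0,0,0,0,0,-0.9375,45],[0,0,0,0,0,-0.9375,45],[-0.06,0.39,1,0,0,0,45],[-0.06,0.39,1,0,0,0,45],[-0.06,0.39,1,0,0,0,45],[-0.06,0.39,1,0,0,0,45]]]' >/dev/null
python3 -m crank '[[[0,0,0,0,0,0,45],[0,0,0,0,0,0,45],[0,0,0,0,0,0,45],[0,0,0,0,0,0,45],[0,0,0,0,0,0,45],[0,0,0,0,0,0,45],[0,0,0,0,0,0,45],[0,0,0,0,0,0,45]]]'
python3 - <<'E'
from h import *
im,c=snap('w2')
print(sense()['joints'],rot(sense()['ee_rot']).round(4).tolist())
for st,ce in blobs(im,(20,130,90),(35,255,255),60,3000): print(st,ce.round(1),plane(c,*ce,22).round(1),plane(c,*ce,44).round(1))
for st,ce in blobs(im,(20,130,225),(35,255,255),60,3000): print('bright',st,ce.round(1),plane(c,*ce,44).round(1))
E
```

```text
time_s: 5.0
eef_pos: [574.6, -293.3, 110.7]
ee_rot: [0.0, 0.707, 0.707, 0.0]
force: [0.2, 0.3, -0.6]
grip_width: 0.534
grip_force: 0.0
[-6.53279491e-01  6.60308675e-01  1.22845234e+00  2.22969700e-05
  1.25281353e+00 -6.52944144e-01] [[0.0003, 1.0, 0.0], [1.0, -0.0003, 0.0], [0.0, 0.0, -1.0]]
[145  88  29  28 449] [157.5 100.9] [ 489.3 -212.8   22. ] [ 496.6 -214.1   44. ]
[ 371  121   80   51 2321] [418.8 148.8] [ 726.  -254.5   22. ] [ 712.6 -252.1   44. ]
[145 176  17  18 235] [152.9 184.7] [ 478.  -288.8   22. ] [ 486.3 -283.5   44. ]
[246 188  18  17 216] [254.3 195.7] [ 574.8 -299.6   22. ] [ 574.6 -293.3   44. ]
[397 311  10  13  68] [401.7 317.6] [ 737.  -438.7   22. ] [ 722.6 -420.2   44. ]
bright [145  89  29  27 443] [157.4 101. ] [ 496.6 -214.2   44. ]
bright [ 371  121   80   51 2307] [419.  148.8] [ 712.8 -252.1   44. ]
bright [145 176  17  18 235] [152.9 184.7] [ 486.3 -283.5   44. ]
bright [246 188  18  17 215] [254.3 195.8] [ 574.7 -293.3   44. ]
bright [397 311   9  13  62] [401.5 317.3] [ 722.4 -419.9   44. ]
```

View pics/w2.png

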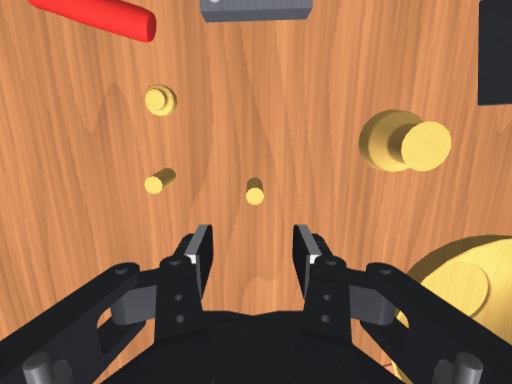

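The view shows pin A's top at (254,196) directly under the tool, pin B's top at (153,185), and the bush at (158,101). I'll go down on pin A.

```bash
python3 -m crank '[[[0,0,0.85,0,0,0,45],[0,0,0.85,0,0,0,45],[0,0,0.85,0,0,0,45],[0,0,0.83,0,0,0,45],[0,0,0,0,0,0,45],[0,0,0,0,0,0,8],[0,0,0,0,0,0,8],[0,0,0,0,0,0,8]]]' 30
python3 -m crank '[[[0,0,0,0,0,0,8],[0,0,0,0,0,0,8],[0,0,0,0,0,0,8],[0,0,-1,0,0,0,8],[0,0,-1,0,0,0,8],[0,0,-1,0,0,0,8],[0,0,-1,0,0,0,8],[0,0,-0.5,0,0,0,8]]]'
```

```text
time_s: 5.85
eef_pos: [575.1, -293.7, 27.4]
ee_rot: [0.001, 0.707, 0.707, 0.0]
force: [0.1, 0.2, -0.2]
grip_width: 0.094
grip_force: 0.0
time_s: 6.65
eef_pos: [575.2, -293.7, 141.0]
ee_rot: [0.002, 0.707, 0.707, 0.0]
force: [0.3, 0.1, -0.5]
grip_width: 0.094
grip_force: 0.0
```

The fingers closed to 8 mm on nothing, so I'm looking again.

```bash
python3 - <<'E'
from h import *
im,c=snap('w3')
for st,ce in blobs(im,(20,130,225),(35,255,255),60,3000): print('bright',st,ce.round(1),plane(c,*ce,44).round(1),plane(c,*ce,0).round(1))
for n in ['side','scene']:
    i2=capture(n);cv2.imwrite(f'pics/{n}3.png',i2);c2=cam(n)
    for st,ce in blobs(i2,(20,130,90),(35,255,255),15,600): print(n,st,ce.round(1),plane(c2,*ce,22).round(1))
    print(n,proj(c2,[574.7,-293.3,22]),proj(c2,[489,-283,22]),proj(c2,sense()['eef_pos']))
b=cv2.imread('pics/side3.png')[200:384,130:330]
cv2.imwrite('pics/b.png',np.hstack([im,cv2.resize(b,(270,384))]))
E
```

```text
bright [155  92  26  23 346] [166.5 101.9] [ 495.6 -213.8   44. ] [ 482.4 -211.5    0. ]
bright [ 358  120   68   46 1780] [398.  144.4] [ 711.7 -251.9   44. ] [ 735.2 -256.1    0. ]
bright [155 170  16  15 185] [162.8 176.8] [ 486.2 -283.4   44. ] [ 471.4 -292.9    0. ]
bright [246 180  16  14 149] [253.4 186.9] [ 574.8 -293.5   44. ] [ 575.  -304.7    0. ]
side [237 328  14  16 175] [243.7 335.5] [ 488.1 -219.1   22. ]
side [304 350   9  19 137] [307.9 358.8] [ 577.7 -293.3   22. ]
side [252 361   8  20 140] [255.5 370.4] [ 488.6 -283.5   22. ]
side [306.25945837 359.33508304] [255.59737686 370.02983844] [312.37942995 322.49317132]
scene [100 260  15  31 128] [107.5 275.1] [ 767.6 -361.7   22. ]
scene [ 90 268   9   8  20] [ 94.9 272.4] [ 758.9 -395.1   22. ]
scene [144.3158818  212.57524181] [151.44486723 188.93060018] [135.73626571 186.12926992]
```

View pics/b.png

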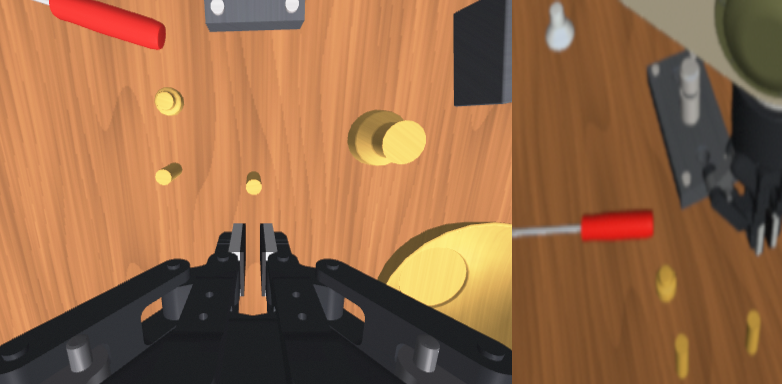

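The view shows both pins still standing (pin A at (253,187)), so only the flared fingertips went around it. I'll grip deeper.

```bash
python3 -m crank '[[[0,0,0.8,0,0,0,45],[0,0,0.8,0,0,0,45],[0,0,0.8,0,0,0,45],[0,0,0.8,0,0,0,45],[0,0,0.8,0,0,0,45],[0,0,0.84,0,0,0,45],[0,0,0,0,0,0,45],[0,0,0,0,0,0,45]]]' 30
python3 -m crank '[[[0,0,0,0,0,0,8],[0,0,0,0,0,0,8],[0,0,0,0,0,0,8],[0,0,0,0,0,0,8],[0,0,0,0,0,0,8],[0,0,0,0,0,0,8],[0,0,0,0,0,0,8],[0,0,0,0,0,0,8]]]'
```

```text
time_s: 7.6
eef_pos: [574.3, -293.1, 16.9]
ee_rot: [-0.001, 0.707, 0.707, -0.0]
force: [-0.2, 0.1, 0.8]
grip_width: 0.525
grip_force: 0.0
time_s: 8.4
eef_pos: [575.1, -293.7, 18.5]
ee_rot: [0.001, 0.707, 0.707, 0.0]
force: [-0.4, -0.0, 6.1]
grip_width: 0.156
grip_force: 29.6
```

```bash
python3 -m crank '[[[0,0,-1,0,0,0,8],[0,0,-1,0,0,0,8],[0.62,0,-0.96,0,0,0,8],[0.62,0,-0.96,0,0,0,8],[0.62,0,-0.96,0,0,0,8],[0.62,0,-0.96,0,0,0,8],[0.62,0,-0.96,0,0,0,8],[0.62,0,-0.96,0,0,0,8]]]' 30
python3 -m crank '[[[0.62,0,-0.96,0,0,0,8],[0.62,0,-0.96,0,0,0,8],[0,0,0,0,0,0,8],[0,0,0,0,0,0,8],[0,0,0,0,0,0,8],[0,0,0,0,0,0,8],[0,0,0,0,0,0,8],[0,0,0,0,0,0,8]]]'
python3 - <<'E'
from h import *
im,c=snap('w4');s=sense();print(rot(s['ee_rot']).round(4).tolist())
for st,ce in blobs(im,(0,0,150),(179,40,255),20,2000):print('white',st,ce.round(1),plane(c,*ce,26).round(1))
for st,ce in blobs(im,(20,130,90),(35,255,255),60,3000): print('y',st,ce.round(1),plane(c,*ce,44).round(1))
E
```

```text
time_s: 9.2
eef_pos: [574.3, -199.5, 212.3]
ee_rot: [-0.0, 0.707, 0.707, -0.0]
force: [-1.1, -0.1, -0.1]
grip_width: 0.154
grip_force: 29.2
time_s: 10.0
eef_pos: [574.6, -169.6, 259.1]
ee_rot: [-0.0, 0.707, 0.707, -0.0]
force: [-0.1, 0.2, -1.2]
grip_width: 0.161
grip_force: 29.3
[[0.0006, 1.0, -0.0005], [1.0, -0.0006, 0.0002], [0.0002, -0.0005, -1.0]]
white [273  16  10  13  92] [277.  22.] [604.2  16.2  26. ]
white [221  18  10  12  97] [225.6  23.6] [537.8  14.5  26. ]
white [240  63  27  33 650] [253.   79.1] [573.3 -52.5  26. ]
white [ 61 112  66  23 232] [ 92.8 122.9] [ 346.5 -110.2   26. ]
white [274 133   9  10  69] [277.7 137.6] [ 608.7 -130.6   26. ]
white [227 135   9   9  68] [231.1 139. ] [ 541.8 -132.6   26. ]
white [226 252   8   9  35] [231.1 254.8] [ 538.1 -316.6   26. ]
white [272 252   7   9  34] [273.8 254.9] [ 607.1 -316.7   26. ]
white [ 68 351  10  23 131] [ 72.2 362.7] [ 243.2 -535.2   26. ]
white [431 351   8  23 101] [434.2 362.3] [ 903.8 -532.8   26. ]
y [322 211  39  25 432] [344.7 222.2] [ 710.  -253.1   44. ]
y [406 272  56  50 894] [429.1 289. ] [ 854.9 -367.    44. ]
y [351 299  20  21 100] [358.3 308. ] [ 745.4 -402.7   44. ]
```

View pics/w4.png

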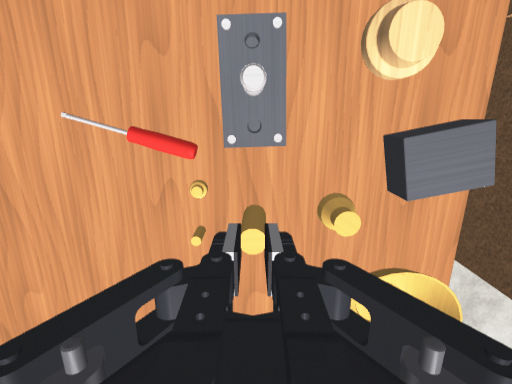

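The view shows the plate at (253,80) with screws at its corners, bores at (252,41) and (254,126), and the held pin with its top at (253,243) and foot at about (255,208).

```bash
python3 - <<'E'
from h import *
im,c=load('w4')
g=im.max(2)
# bores: darkest area within plate
for (u,v) in [(252,41),(254,126)]:
    w=g[v-10:v+11,u-10:u+11].astype(int); m=w<45
    print(w.min(),np.median(w),m.sum()); 
    m=w<(w.min()+np.median(w))/2
    vv,uu=np.nonzero(m); U,V=uu.mean()+u-10,vv.mean()+v-10
    print('bore',U,V,uu.min()+u-10,uu.max()+u-10,vv.min()+v-10,vv.max()+v-10,plane(c,U,V,26).round(1),plane(c,U,V,15).round(1))
hsv=cv2.cvtColor(im,cv2.COLOR_BGR2HSV)
for v in range(198,268,3): 
    r=hsv[v,225:285]; y=(r[:,0]>=19)&(r[:,0]<=35)&(r[:,1]>110)&(r[:,2]>70)
    n=np.nonzero(y)[0]; print(v,(n.min()+225,n.max()+225,len(n)) if len(n) else None, hsv[v,254].tolist())
E
```

```text
61 124.0 0
bore 253.67567567567568 38.21621621621622 245 259 34 47 [574.2  -2.6  26. ] [5.742e+02 2.000e-01 1.500e+01]
73 127.0 0
bore 254.97058823529414 129.64705882352942 248 261 124 132 [ 576.2 -119.5   26. ] [ 576.3 -119.9   15. ]
198 None [13, 146, 196]
201 None [12, 144, 197]
204 None [14, 144, 173]
207 (np.int64(249), np.int64(260), 12) [19, 143, 128]
210 (np.int64(246), np.int64(262), 17) [19, 145, 128]
213 (np.int64(245), np.int64(263), 18) [18, 144, 129]
216 (np.int64(243), np.int64(263), 21) [19, 144, 129]
219 (np.int64(243), np.int64(264), 21) [19, 145, 130]
222 (np.int64(243), np.int64(264), 20) [19, 143, 130]
225 (np.int64(242), np.int64(263), 20) [19, 146, 129]
228 (np.int64(242), np.int64(264), 22) [19, 147, 166]
231 (np.int64(242), np.int64(264), 23) [25, 126, 253]
234 (np.int64(241), np.int64(264), 24) [26, 124, 253]
237 (np.int64(241), np.int64(264), 24) [25, 127, 253]
240 (np.int64(241), np.int64(264), 24) [25, 126, 253]
243 (np.int64(240), np.int64(264), 25) [25, 125, 253]
246 (np.int64(241), np.int64(264), 24) [25, 126, 253]
249 (np.int64(242), np.int64(263), 22) [25, 129, 253]
252 (np.int64(246), np.int64(260), 15) [25, 130, 253]
255 None [13, 145, 214]
258 None [12, 144, 207]
261 None [12, 145, 207]
264 None [12, 145, 207]
267 None [13, 144, 207]
```

```bash
python3 -m crank '[[[0.35,0,0.9,0,0,0,8],[0.35,0,1,0,0,0,8],[0.35,0,1,0,0,0,8],[0.35,0,1,0,0,0,8],[0.35,0,1,0,0,0,8],[0.35,0,1,0,0,0,8],[0.21,0,1,0,0,0,8],[0,0,1,0,0,0,8]]]' 30
python3 -m crank '[[[0,0,0,0,0,0,8],[0,0,0,0,0,0,8],[0,0,0,0,0,0,8],[0,0,0,0,0,0,8],[0,0,0,0,0,0,8],[0,0,0,0,0,0,8],[0,0,0,0,0,0,8],[0,0,0,0,0,0,8]]]'
```

```text
time_s: 10.85
eef_pos: [574.7, -110.9, 61.2]
ee_rot: [0.0, 0.707, 0.707, 0.0]
force: [0.0, 0.3, -1.2]
grip_width: 0.153
grip_force: 29.3
time_s: 11.65
eef_pos: [574.7, -111.6, 62.1]
ee_rot: [0.0, 0.707, 0.707, 0.0]
force: [0.0, -0.9, -0.3]
grip_width: 0.155
grip_force: 29.3
```

```bash
python3 -m crank '[[[0,0,0.2,0,0,0,8],[0,0,0.2,0,0,0,8],[0,0,0.2,0,0,0,8],[0,0,0.2,0,0,0,8],[0,0,0.2,0,0,0,8],[0,0,0,0,0,0,8],[0,0,0,0,0,0,8],[0,0,0,0,0,0,8]]]' 30
python3 - <<'E'
from h import *
im,c=snap('w5'); cv2.imwrite('pics/c5.png',cv2.resize(im[140:300,170:340],None,fx=3,fy=3))
E
```

```text
time_s: 12.45
eef_pos: [574.7, -111.6, 37.3]
ee_rot: [0.0, 0.707, 0.707, 0.0]
force: [0.3, -1.2, -0.9]
grip_width: 0.161
grip_force: 29.3
```

```bash
python3 -m crank '[[[0,0,0.15,0,0,0,8],[0,0,0.15,0,0,0,8],[0,0,0,0,0,0,8],[0,0,0,0,0,0,8],[0,0,0,0,0,0,35],[0,0,0,0,0,0,35],[0,0,0,0,0,0,35],[0,0,0,0,0,0,35]]]' 30
python3 -m crank '[[[0,0,-1,0,0,0,35],[0,0,-1,0,0,0,35],[0,0,-1,0,0,0,35],[-0.5,0,-1,0,0,0,35],[-1,0,0,0,0,0,35],[-1,0,0,0,0,0,35],[0,0,0,0,0,0,35],[0,0,0,0,0,0,35]]]'
python3 - <<'E'
from h import *
im,c=snap('w6')
for st,ce in blobs(im,(20,130,90),(35,255,255),60,3000): print('y',st,ce.round(1),[plane(c,*ce,z).round(1).tolist() for z in (48,26)])
for st,ce in blobs(im,(0,0,150),(179,40,255),20,3000):print('white',st,ce.round(1),plane(c,*ce,26).round(1))
cv2.imwrite('pics/c6.png',np.hstack([im[:260,120:380],cv2.imread('pics/w5.png')[:260,120:380]]))
E
```

```text
time_s: 13.3
eef_pos: [574.7, -111.6, 29.7]
ee_rot: [0.0, 0.707, 0.707, 0.0]
force: [0.8, 0.7, -0.1]
grip_width: 0.412
grip_force: 0.0
time_s: 14.1
eef_pos: [574.5, -174.1, 129.4]
ee_rot: [-0.0, 0.708, 0.707, 0.0]
force: [0.3, 0.7, 0.4]
grip_width: 0.412
grip_force: 0.0
y [163 210  17  15 118] [169.6 216.8] [[493.5, -199.3, 48.0], [486.3, -207.5, 26.0]]
y [377 252  37  29 600] [397.8 264.3] [[718.9, -249.9, 48.0], [732.1, -262.7, 26.0]]
white [ 231   17   45   62 2015] [253.6  47.5] [573.8 -47.5  26. ]
white [  0 114  67  23 303] [ 32.6 124.9] [ 363.  -114.3   26. ]
white [284 136  13  14 140] [289.8 142.1] [ 609.  -130.5   26. ]
white [215 138  13  14 140] [220.8 144.3] [ 542.  -132.6   26. ]
white [198 253  10   9  47] [204.5 256.1] [ 520.6 -252.9   26. ]
white [297 253  10   9  50] [300.3 256.3] [ 624.8 -253.1   26. ]
white [ 43 362  11  22 124] [ 48.2 372.9] [ 318.6 -414.    26. ]
white [455 363   9  21 102] [459.  373.2] [ 829.1 -413.6   26. ]
```

View pics/c6.png

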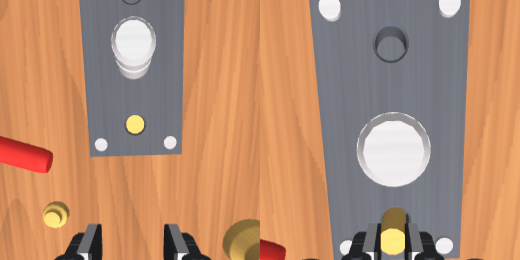

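```bash
python3 - <<'E'
from h import *
im,c=load('w6')
for st,ce in blobs(im,(18,90,80),(38,255,255),60,3000): print('y',st,ce.round(1),[plane(c,*ce,z).round(1).tolist() for z in (48,26)])
m,M=c
print('diam px 16mm at z 26,48,60:',[16*271.2/ (-(np.linalg.inv(M)@[574,-113,z,1])[2]) for z in (26,48,60)])
print(im[124,240:272].tolist()); print(im[108:142,255].tolist())
im5,c5=load('w5')
E
```

```text
y [ 427    0   85   56 1064] [465.5  23.9] [[742.8, -35.6, 48.0], [758.1, -29.1, 26.0]]
y [246 115  18  19 274] [254.7 123.9] [[574.8, -113.0, 48.0], [575.0, -113.5, 26.0]]
y [163 202  26  26 531] [175.4 214.5] [[499.3, -196.9, 48.0], [492.6, -204.9, 26.0]]
y [ 343  220   71   62 2498] [376.9 247.7] [[695.7, -231.6, 48.0], [706.8, -242.7, 26.0]]
y [378 358  27  25 113] [389.9 369.4] [[728.6, -383.0, 48.0], [742.5, -407.8, 26.0]]
diam px 16mm at z 26,48,60: [np.float64(16.808158032185), np.float64(18.314371638926627), np.float64(19.25557051474568)]
[[127, 119, 116], [125, 117, 115], [127, 118, 116], [128, 119, 117], [106, 98, 98], [85, 90, 95], [111, 174, 210], [128, 234, 253], [128, 234, 253], [128, 234, 253], [127, 234, 253], [129, 235, 253], [129, 235, 253], [129, 235, 253], [128, 235, 253], [129, 235, 253], [128, 235, 253], [130, 235, 253], [130, 235, 253], [129, 235, 253], [129, 235, 253], [129, 235, 253], [130, 236, 253], [126, 231, 253], [82, 105, 120], [99, 92, 91], [120, 112, 110], [129, 120, 117], [127, 118, 116], [126, 116, 115], [123, 115, 114], [128, 119, 116]]
[[128, 119, 117], [127, 118, 116], [129, 119, 118], [128, 119, 118], [131, 122, 118], [132, 122, 117], [124, 116, 113], [128, 221, 248], [131, 235, 253], [130, 235, 253], [130, 235, 254], [131, 236, 254], [131, 237, 254], [129, 235, 253], [126, 233, 253], [128, 234, 253], [129, 235, 253], [130, 235, 253], [130, 236, 254], [129, 234, 253], [129, 234, 253], [125, 232, 253], [126, 231, 253], [126, 231, 253], [125, 231, 253], [93, 151, 187], [77, 81, 85], [95, 89, 87], [121, 113, 112], [125, 117, 116], [125, 117, 117], [125, 117, 116], [125, 118, 117], [125, 117, 116]]
```

```bash
python3 -m crank '[[[-0.88,-0.69,0,0,0,0,45],[-0.88,-0.69,0,0,0,0,45],[-0.88,-0.69,0,0,0,0,45],[-0.88,-0.69,0,0,0,0,45],[-0.86,-0.69,0,0,0,0,45],[0,0,0,0,0,0,45],[0,0,0,0,0,0,45],[0,0,0,0,0,0,45]]]' 30
python3 - <<'E'
from h import *
im,c=snap('w7')
for st,ce in blobs(im,(18,90,225),(38,255,255),60,3000): print('y',st,ce.round(1),plane(c,*ce,44).round(1))
E
```

```text
time_s: 14.95
eef_pos: [489.0, -282.4, 129.6]
ee_rot: [-0.0, 0.707, 0.707, 0.0]
force: [-0.5, -0.2, -0.1]
grip_width: 0.522
grip_force: 0.0
y [240 104  26  24 447] [252.9 115.2] [ 487.6 -214.    44. ]
y [488 136  24  44 832] [501.2 159.1] [ 715.6 -252.4   44. ]
y [447 161  38  18 398] [462.9 170.3] [ 682.7 -262.9   44. ]
y [243 184  17  16 206] [251.1 191.3] [ 486.1 -283.4   44. ]
y [ 472  271   40   51 1174] [496.7 301.3] [ 747.6 -404.2   44. ]
```

```bash
python3 -m crank '[[[0,-0.11,0.9,0,0,0,45],[0,0,0.9,0,0,0,45],[0,0,0.9,0,0,0,45],[0,0,0.9,0,0,0,45],[0,0,0.86,0,0,0,45],[0,0,0,0,0,0,45],[0,0,0,0,0,0,8],[0,0,0,0,0,0,8]]]' 30
python3 -m crank '[[[0,0,0,0,0,0,8],[0,0,0,0,0,0,8],[0,0,0,0,0,0,8],[0,0,0,0,0,0,8],[0,0,0,0,0,0,8],[0,0,0,0,0,0,8],[0,0,0,0,0,0,8],[0,0,0,0,0,0,8]]]'
```

```text
time_s: 15.8
eef_pos: [486.4, -283.8, 19.4]
ee_rot: [0.001, 0.707, 0.707, 0.0]
force: [1.1, -0.7, -0.1]
grip_width: 0.192
grip_force: 0.0
time_s: 16.6
eef_pos: [486.4, -284.2, 19.4]
ee_rot: [0.001, 0.707, 0.707, 0.0]
force: [1.0, -0.4, 6.1]
grip_width: 0.156
grip_force: 29.6
```

```bash
python3 -m crank '[[[0,0,-1,0,0,0,8],[0,0,-1,0,0,0,8],[0.94,0.283,-0.75,0,0,0,8],[0.94,0.283,-0.75,0,0,0,8],[0.94,0.283,-0.75,0,0,0,8],[0.94,0.283,-0.75,0,0,0,8],[0.94,0.283,-0.75,0,0,0,8],[0.94,0.283,-0.75,0,0,0,8]]]' 30
python3 -m crank '[[[0.94,0.283,0,0,0,0,8],[0.94,0.283,0,0,0,0,8],[0.94,0.283,0,0,0,0,8],[0.94,0.283,0,0,0,0,8],[0.94,0.283,0,0,0,0,8],[0.94,0.283,0,0,0,0,8],[0,0,0,0,0,0,8],[0,0,0,0,0,0,8]]]'
python3 - <<'E'
from h import *
im,c=snap('w8'); im4,_=load('w4')
for I in (im4,im):
    hsv=cv2.cvtColor(I,cv2.COLOR_BGR2HSV)
    m=cv2.inRange(hsv,(19,100,230),(35,255,255))[225:262,225:285]; v,u=np.nonzero(m); print('top',u.mean()+225,v.mean()+225,v.min()+225,v.max()+225,u.min()+225,u.max()+225)
    for r in (207,210,213,216):
        q=hsv[r,235:275]; n=np.nonzero((q[:,0]>=16)&(q[:,2]<150)&(q[:,1]>100))[0]; print(r,n.min()+235 if len(n) else 0,n.max()+235 if len(n) else 0,len(n))
E
```

```text
time_s: 17.4
eef_pos: [528.1, -141.5, 181.5]
ee_rot: [-0.0, 0.707, 0.707, -0.0]
force: [0.3, 0.1, -0.2]
grip_width: 0.152
grip_force: 29.3
time_s: 18.2
eef_pos: [570.4, -1.6, 180.5]
ee_rot: [-0.0, 0.707, 0.707, -0.0]
force: [1.0, -0.4, -1.0]
grip_width: 0.151
grip_force: 29.3
top 252.44571428571427 241.14666666666668 229 253 241 264
207 247 261 15
210 245 263 19
213 244 264 21
216 243 265 23
top 252.0755467196819 240.13121272365805 228 252 241 263
207 247 261 15
210 245 264 20
213 244 264 21
216 243 265 23
```

```bash
python3 -m crank '[[[0,0.02,0.95,0,0,0,8],[0,0,0.95,0,0,0,8],[0,0,0.95,0,0,0,8],[0,0,0.95,0,0,0,8],[0,0,0.94,0,0,0,8],[0,0,0,0,0,0,8],[0,0,0,0,0,0,8],[0,0,0,0,0,0,8]]]' 30
```

```text
time_s: 19.05
eef_pos: [571.9, -2.2, 63.6]
ee_rot: [0.001, 0.707, 0.707, 0.001]
force: [0.6, 0.3, -0.9]
grip_width: 0.15
grip_force: 29.3
```

```bash
python3 -m crank '[[[0,-0.01,0.2,0,0,0,8],[0,0,0.2,0,0,0,8],[0,0,0.2,0,0,0,8],[0,0,0.2,0,0,0,8],[0,0,0.2,0,0,0,8],[0,0,0,0,0,0,8],[0,0,0,0,0,0,8],[0,0,0,0,0,0,8]]]' 30
```

```text
time_s: 19.85
eef_pos: [570.8, -1.6, 37.1]
ee_rot: [-0.0, 0.707, 0.707, -0.0]
force: [0.5, -1.4, -1.7]
grip_width: 0.156
grip_force: 29.3
```

```bash
python3 -m crank '[[[0,0,0.15,0,0,0,8],[0,0,0.15,0,0,0,8],[0,0,0,0,0,0,8],[0,0,0,0,0,0,8],[0,0,0,0,0,0,35],[0,0,0,0,0,0,35],[0,0,0,0,0,0,35],[0,0,0,0,0,0,35]]]' 30
python3 -m crank '[[[0,0,-1,0,0,0,35],[0,0,-1,0,0,0,35],[0,0,-1,0,0,0,35],[0,0,-1,0,0,0,35],[0.945,-0.34,-1,0,0,0,35],[0.945,-0.34,-1,0,0,0,35],[0.945,-0.34,-1,0,0,0,35],[0.945,-0.34,-1,0,0,0,35]]]'
python3 -m crank '[[[0.945,-0.34,-0.5,0,0,0,80],[0.945,-0.34,-0.5,0,0,0,80],[0.945,-0.34,0,0,0,0,80],[0.945,-0.34,0,0,0,0,80],[0.945,-0.34,0,0,0,0,80],[0.945,-0.34,0,0,0,0,80],[0.945,-0.34,0,0,0,0,80],[0.945,-0.34,0,0,0,0,80]]]'
python3 -m crank '[[[0.945,-0.34,0,0,0,0,80],[0,0,0,0,0,0.9375,80],[0,0,0,0,0,0.9375,80],[0,0,0,0,0,0.9375,80],[0,0,0,0,0,0.9375,80],[0,0,0,0,0,0.9375,80],[0,0,0,0,0,0.9375,80],[0,0,0,0,0,0.9375,80]]]' >/dev/null
python3 -m crank '[[[0,0,0,0,0,0.9375,80],[0,0,0,0,0,0.9375,80],[0,0,0,0,0,0.9375,80],[0,0,0,0,0,0.9375,80],[0,0,0,0,0,0.9375,80],[0,0,0,0,0,0,80],[0,0,0,0,0,0,80],[0,0,0,0,0,0,80]]]'
python3 - <<'E'
from h import *
im,c=snap('w9'); s=sense(); print(rot(s['ee_rot']).round(4).tolist(),s['joints'].round(3))
sc=capture('side'); cv2.imwrite('pics/side9.png',sc)
cv2.imwrite('pics/d.png',np.vstack([im[:290],cv2.resize(sc[210:310,170:350],(512,284))]))
E
```

```text
time_s: 20.65
eef_pos: [570.7, -1.5, 29.6]
ee_rot: [-0.0, 0.707, 0.707, -0.0]
force: [-0.4, 0.6, -0.6]
grip_width: 0.408
grip_force: 0.0
time_s: 21.45
eef_pos: [536.3, 93.8, 230.7]
ee_rot: [-0.0, 0.707, 0.707, 0.0]
force: [0.6, -0.4, 0.6]
grip_width: 0.409
grip_force: 0.0
time_s: 22.25
eef_pos: [468.4, 282.9, 254.6]
ee_rot: [-0.0, 0.707, 0.707, -0.0]
force: [-0.0, 0.4, -0.6]
grip_width: 0.94
grip_force: 0.0
time_s: 23.85
eef_pos: [460.4, 305.6, 254.6]
ee_rot: [0.0, 1.0, 0.001, -0.0]
force: [-0.1, 0.1, -1.3]
grip_width: 0.936
grip_force: 0.0
[[1.0, 0.0017, -0.0001], [0.0017, -1.0, -0.0], [-0.0001, 0.0, -1.0]] [0.374 0.348 1.335 0.    1.459 1.943]
```

View pics/d.png

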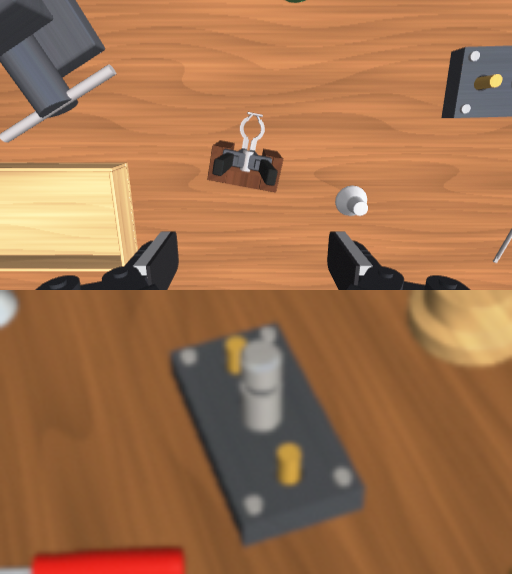

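Both pins now stand seated in the plate. In the wrist view the pliers' handles show at (224,168) and (268,172), the pivot at (247,160) and the ring at (252,127), turned about 10° from the world axes. I'll measure these.

```bash
python3 - <<'E'
from h import *
im,c=load('w9')
x0,y0,x1,y1=195,100,300,200
roi=im[y0:y1,x0:x1]; hsv=cv2.cvtColor(roi,cv2.COLOR_BGR2HSV)
def comps(m,t,zs,amin=15):
    k,l,st,ce=cv2.connectedComponentsWithStats(m)
    for i in range(1,k):
        if st[i,4]>amin:
            u,v=ce[i]+[x0,y0]; print(t,st[i]+[x0,y0,0,0,0],(u.round(1),v.round(1)),[plane(c,u,v,z).round(1).tolist() for z in zs])
            if st[i,4]>40:
                pts=np.argwhere(l==i)[:,::-1].astype(np.float32)
                print('   rect',cv2.minAreaRect(pts))
comps(cv2.inRange(hsv,(0,0,0),(179,255,45)),'black',(120,150,166))
comps(cv2.inRange(hsv,(0,0,165),(179,45,255)),'white',(13,15,88,95))
b=cv2.inRange(hsv,(0,60,25),(12,255,125)); comps(b,'block',(80,86),40)
for v in range(110,195,3): print(v,''.join('#' if p[2]<45 else 'w' if (p[1]<50 and p[2]>150) else 'g' if p[1]<60 else 'b' if p[2]<130 else '.' for p in hsv[v-y0]))
E
```

```text
black [213 153  20  22 225] (np.float64(223.4), np.float64(162.4)) [[477.5, 337.3, 120.0], [482.3, 334.1, 150.0], [484.9, 332.4, 166.0]]
   rect ((27.5, 63.5), (21.0, 19.0), 90.0)
black [259 160  17  24 205] (np.float64(265.0), np.float64(169.4)) [[469.8, 291.2, 120.0], [475.4, 292.7, 150.0], [478.4, 293.5, 166.0]]
   rect ((69.75001525878906, 70.25001525878906), (19.798988342285156, 16.263456344604492), 45.0)
white [240 112  25  38 314] (np.float64(251.2), np.float64(132.0)) [[505.2, 307.1, 13.0], [505.3, 307.1, 15.0], [508.9, 306.8, 88.0], [509.2, 306.8, 95.0]]
   rect ((57.0, 30.5), (37.0, 24.0), 90.0)
white [242 151  11  21 104] (np.float64(246.7), np.float64(160.9)) [[462.7, 313.8, 13.0], [463.0, 313.7, 15.0], [474.3, 312.2, 88.0], [475.4, 312.1, 95.0]]
   rect ((52.16415023803711, 61.12452697753906), (7.248682022094727, 19.841732025146484), 10.619654655456543)
block [ 208  141   75   51 1179] (np.float64(244.6), np.float64(168.0)) [[464.1, 315.0, 80.0], [465.2, 314.9, 86.0]]
   rect ((49.70689392089844, 65.4827651977539), (71.1968994140625, 40.97008514404297), 10.49147796630859
[... 2492 characters left out ...]
bb######ggggggggbbb.....................
179 ............bbbbbbbbbbbbbbbbbbb.......bbb...bbbbbbbbbbbbbbbbbbbbbbbb#####ggggggggbb......................
182 ...........................bb.b.......bb...bbbbbbbbbbbbbbbbbbbbbbbbbbb##ggggggggbbb......................
185 ............................................bbbbbbbbbbbbbbbbbbbbbbbbbbbbbbbbbbbbbb.......................
188 ............................................................bbbbbbbbbbbbbbbbbbbbb........................
191 ...........................................................................bbbbb.........................
194 .........................................................................................................
```

```bash
python3 - <<'E'
from h import *
im,c=load('w9')
L=plane(c,219,167,166);Rr=plane(c,273,176.5,166);r=plane(c,252.3,129,13)
print(L,Rr,(L+Rr)/2,np.degrees(np.arctan2(*( (Rr-L)[:2]*[1,-1]))),np.linalg.norm(L-Rr))
print('ring',r,r-[36*.983,-36*.182,0])
# block: corners
b=[(208,178),(280,191)]
print([plane(c,u,v,80).round(1) for u,v in b], plane(c,195+49.7,165.5,84), 'pivot top',plane(c,246.7,160.9,95))
E
```

```text
[480.56143317 336.62563799 166.        ] [471.63146417 285.80859573 166.        ] [476.09644867 311.21711686 166.        ] -9.966703398158517 51.59569876663099
ring [509.38825073 305.51537259  13.        ] [474.00025073 312.06737259  13.        ]
[array([451.1, 361.7,  80. ]), array([434.2, 269.6,  80. ])] [467.97060424 314.81633474  84.        ] pivot top [475.41832026 312.09712775  95.        ]
```

```bash
python3 -m crank '[[[0,0,0,0,0,0.65,85],[0,0,0,0,0,0.65,85],[0.54,-0.346,0,0,0,0,85],[0,0,0.9,0,0,0,85],[0,0,0.9,0,0,0,85],[0,0,0,0,0,0,85],[0,0,0,0,0,0,85],[0,0,0,0,0,0,85]]]' 30
python3 - <<'E'
from h import *
s=sense(); M=rot(s['ee_rot']); print(np.degrees(np.arctan2(M[1,0],M[0,0])), s['eef_pos'], (M.T@(np.array([475.2,311.7,119])-s['eef_pos'])/25).round(3))
E
```

```text
time_s: 24.75
eef_pos: [475.8, 311.9, 211.1]
ee_rot: [-0.001, 0.996, -0.091, 0.001]
force: [-0.4, -1.3, -0.2]
grip_width: 0.993
grip_force: 0.0
-10.399815895928437 [475.82523809 311.85041158 211.09777065] [-0.031  0.015  3.684]
```

```bash
python3 -m crank '[[[-0.02,0.01,0.6,0,0,0,85],[0,0,0.6,0,0,0,85],[0,0,0.6,0,0,0,85],[0,0,0.6,0,0,0,85],[0,0,0.6,0,0,0,85],[0,0,0.6,0,0,0,85],[0,0,0.1,0,0,0,85],[0,0,0,0,0,0,85]]]' 30
python3 -m crank '[[[0,0,0,0,0,0,55],[0,0,0,0,0,0,55],[0,0,0,0,0,0,50],[0,0,0,0,0,0,45],[0,0,0,0,0,0,40],[0,0,0,0,0,0,40],[0,0,0,0,0,0,40],[0,0,0,0,0,0,40]]]' 30
```

```text
time_s: 25.55
eef_pos: [475.1, 311.6, 117.9]
ee_rot: [-0.0, 0.996, -0.091, 0.0]
force: [-0.4, -0.5, -0.4]
grip_width: 0.992
grip_force: 0.0
time_s: 26.35
eef_pos: [476.1, 312.6, 119.6]
ee_rot: [-0.002, 0.996, -0.091, 0.002]
force: [-0.4, 2.3, 10.1]
grip_width: 0.54
grip_force: 29.8
```

```bash
python3 -m crank '[[[0,0,-0.3,0,0,0,40],[0,0,-0.5,0,0,0,40],[0,0,-0.6,0,0,0,40],[0,0,-0.6,0,0,0,40],[0,0,-0.7,0,0,0,40],[0,0,-0.7,0,0,0,40],[0,0,-0.7,0,0,0,40],[0,0,-0.7,0,0,0,40]]]' 30
python3 -m crank '[[[0,0,-0.2,0,0,0,40],[0,0,-0.2,0,0,0,40],[0,0,0,0,0,0,40],[0,0,0,0,0,0,40],[0,0,0,0,0,0,40],[0,0,0,0,0,0,40],[0,0,0,0,0,0,40],[0,0,0,0,0,0,40]]]'
python3 - <<'E'
from h import *
im,c=snap('w10')
side=capture('side');cv2.imwrite('pics/side10.png',side)
hsv=cv2.cvtColor(im,cv2.COLOR_BGR2HSV)
for v in range(150,300,4): print(v,''.join('#' if p[2]<45 else 'w' if (p[1]<50 and p[2]>150) else 'g' if p[1]<60 else 'b' if p[2]<130 else '.' for p in hsv[v,190:315]))
E
```

```text
time_s: 27.15
eef_pos: [474.6, 311.3, 238.5]
ee_rot: [0.0, 0.996, -0.091, -0.0]
force: [-0.1, -0.5, -2.4]
grip_width: 0.535
grip_force: 32.5
time_s: 27.95
eef_pos: [474.7, 311.5, 246.9]
ee_rot: [0.0, 0.996, -0.091, -0.0]
force: [-0.1, -0.1, -3.1]
grip_width: 0.536
grip_force: 32.5
150 .....................................wwwww..........................................wwwww....................................
154 ......................................wwwww........................................wwwww.....................................
158 ..............................bbbbbbbbgwwwwwwwb.............................bbbbgwwwwwwbbbbb.................................
162 ...........................bbbbbbbbbbbbbbwwwwwwww...........................gwwwwwwwwbbbbbbbbbb..............................
166 ..........................bbbb....bbb......bbgwwwwwww....................wwwwwwwgbb...bbbbbb.................................
170 .........................bbbbbb...b......bbbbwwwwwwwww......b...bbbbbbbbwwwwwwwwgbbbbbbb.....................................
174 .........................b........
[... 3421 characters left out ...]
..................................#######gggg#####
282 #####ggggggggggb..............................................................................................######gggggg##g
286 gggg##ggggggggb................................................................................................#####gggg#g#g#
290 ##ggg#gggggggb..................................................................................................b##ggg#g#g#g#
294 #ggg#gg#ggggb....................................................................................................b#gggg####gg
298 ##ggg#g#ggg.......................................................................................................bgggg#gg##g
```

```bash
python3 - <<'E'
from h import *
im,c=load('w10'); s=sense(); print(s['eef_pos'],rot(s['ee_rot']).round(4).tolist())
hsv=cv2.cvtColor(im,cv2.COLOR_BGR2HSV)
for v in range(96,162,2): print(v,''.join('w' if (p[1]<60 and p[2]>140) else '.' for p in hsv[v,210:300]))
m=camera_model('wrist');T=np.array(m['T_tool_cam'])
def tp(u,v,zt):
    o=T[:3,3];d=T[:3,:3]@np.array([(u-m['cx'])/m['fx'],-(v-m['cy'])/m['fy'],-1]); return o+d*(zt-o[2])/d[2]
print([tp(252.5,v,105.6).round(1).tolist() for v in (100,110,120,130,140)])
P=np.linalg.inv(T)@[36,0,105.6,1];print('expected ring px',m['cx']+m['fx']*P[0]/-P[2],m['cy']+m['fy']*P[1]/P[2], 271/-P[2])
E
```

```text
[474.76571997 311.49619427 247.04051866] [[0.9835, -0.1808, -0.0001], [-0.1808, -0.9835, -0.0], [-0.0001, 0.0, -1.0]]
96 ..........................................................................................
98 ..........................................................................................
100 ..........................................................................................
102 ..........................................................................................
104 ..........................................................................................
106 ..........................................................................................
108 ..........................................................................................
110 ..........................................................................................
112 ..........................................................................................
114 ..........................................................................................
116 ..............................
[... 1621 characters left out ...]
............................wwwww.....................
152 .................wwwwww........................................wwwwww.....................
154 ..................wwwww........................................wwwww......................
156 ..................wwwwww......................................wwwwww......................
158 ...................wwwwwww...................................wwwwww.......................
160 ....................wwwwwwww...............................wwwwwww........................
[[80.9, 0.7, 105.6], [71.9, 0.7, 105.6], [62.8, 0.7, 105.6], [53.4, 0.7, 105.6], [43.9, 0.7, 105.6]]
expected ring px 251.7817687177891 148.1925847704796 1.01706364315882
```

```bash
python3 -m crank '[[[0.17,0.46,0,0,0,0,40],[0.343,0.919,0.06,0,0,0,40],[0.343,0.919,0.06,0,0,0,40],[0.343,0.919,0.06,0,0,0,40],[0.343,0.919,0.06,0,0,0,40],[0.343,0.919,0.06,0,0,0,40],[0.343,0.919,0.06,0,0,0,40],[0.343,0.919,0.06,0,0,0,40]]]' 30
python3 -m crank '[[[0.343,0.919,0.06,0,0,0,40],[0.343,0.919,0.06,0,0,0,40],[0.343,0.919,0.06,0,0,0,40],[0.343,0.919,0.06,0,0,0,40],[0.343,0.919,0.06,0,0,0,40],[0.343,0.919,0.06,0,0,0,40],[0.343,0.919,0.06,0,0,0,40],[0.17,0.46,0,0,0,0,40]]]'
python3 -m crank '[[[0,0,0,0,0,0,40],[0,0,0,0,0,0,40],[0,0,0,0,0,0,40],[0,0,0,0,0,0,40],[0,0,0,0,0,0,40],[0,0,0,0,0,0,40],[0,0,0,0,0,0,40],[0,0,0,0,0,0,40]]]'
python3 - <<'E'
from h import *
im,c=snap('w11')
cv2.imwrite('pics/w11c.png',cv2.resize(im[90:230,180:330],(750,700))[:600])
m=camera_model('wrist');T=np.array(m['T_tool_cam'])
hsv=cv2.cvtColor(im,cv2.COLOR_BGR2HSV)
for v in range(120,196,2): print(v,''.join('w' if (p[1]<60 and p[2]>200) else 'g' if (p[1]<60 and p[2]>140) else '.' for p in hsv[v,205:300]))
s=sense();M=rot(s['ee_rot']);print(s['eef_pos'],M.round(4).tolist())
E
```

```text
time_s: 28.85
eef_pos: [506.8, 128.6, 236.7]
ee_rot: [0.0, 0.996, -0.091, 0.0]
force: [-0.1, 0.8, -3.4]
grip_width: 0.541
grip_force: 32.5
time_s: 29.65
eef_pos: [538.7, -53.0, 225.9]
ee_rot: [0.0, 0.996, -0.092, -0.0]
force: [0.6, 1.4, -3.0]
grip_width: 0.539
grip_force: 32.5
time_s: 30.45
eef_pos: [538.9, -50.6, 226.1]
ee_rot: [-0.0, 0.996, -0.091, -0.0]
force: [-0.2, -1.1, -2.5]
grip_width: 0.538
grip_force: 32.5
120 ...............................................................................................
122 ...............................................................................................
124 ...............................................................................................
126 ...............................................................................................
128 ....................................wwwwwwwwwwwwwwwwwwwwwwwww..................................
130 ..................................gwwwgggggggggggggggggggggwww.................................
132 .................................gwww.....gggggwwwwwgggg....gwwg............
[... 2531 characters left out ...]
........................................................................................
186 ...............................................................................................
188 ...............................................................................................
190 ...............................................................................................
192 ........................................gggggggggggggggg.......................................
194 ..........................................gggggggggggggww......................................
[538.88221559 -50.70118726 226.09282785] [[0.9835, -0.1808, -0.0], [-0.1808, -0.9835, 0.0], [-0.0, -0.0, -1.0]]
```

View pics/w11c.png

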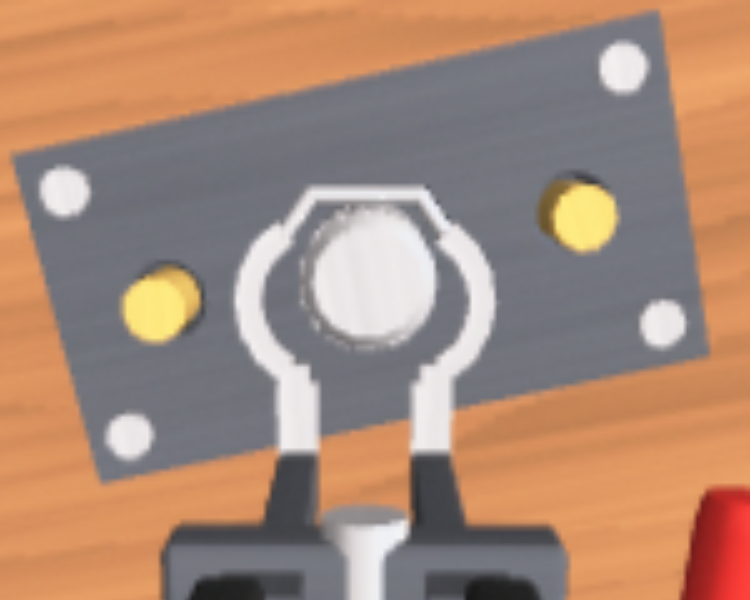

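The view shows the spread ring above the plate at about (252.8,150) in full-image pixels, the stub's top at (254.5,145) inside it, and both pins seated at either side.

```bash
python3 - <<'E'
from h import *
im,c=load('w11')
m=camera_model('wrist');T=np.array(m['T_tool_cam'])
def tp(u,v,zt):
    o=T[:3,3];d=T[:3,:3]@np.array([(u-m['cx'])/m['fx'],-(v-m['cy'])/m['fy'],-1]); return o+d*(zt-o[2])/d[2]
hsv=cv2.cvtColor(im,cv2.COLOR_BGR2HSV)
w=((hsv[...,1]<60)&(hsv[...,2]>200)).astype(np.uint8)
k,l,st,ce=cv2.connectedComponentsWithStats(w[131:160,238:270])
i=1+np.argmax(st[1:,4]);q=(l==i).astype(np.uint8);cn=max(cv2.findContours(q,0,1)[0],key=len)
e=cv2.fitEllipse(cn);print('stub ellipse',e,ce[i]+[238,131]);su,sv=e[0][0]+238,e[0][1]+131
# ring outer arcs fit, left and right halves
P=[]
for v in range(138,162):
    n=np.nonzero(w[v,222:285])[0]+222; P.append((v,n.min()-.5,n.max()+.5))
P=np.array(P)
from scipy.optimize import least_squares
f=lambda p:np.r_[np.hypot(P[:,1]-(p[0]-p[3]),P[:,0]-p[1])-p[2],np.hypot(P[:,2]-(p[0]+p[3]),P[:,0]-p[1])-p[2]]
r=least_squares(f,[252.8,150,19,6.9]);print('ring fit',r.x,r.cost)
zr=105.6
print('ring',tp(r.x[0],r.x[1],zr),'stub',tp(su,sv,226.1-94))
E
```

```text
stub ellipse ((16.683475494384766, 13.880436897277832), (23.38332748413086, 24.543018341064453), 14.177504539489746) [254.68410042 144.87447699]
ring fit [252.50285709 149.58430896  18.87367048   7.02762713] 1.7565594546951693
ring [ 34.64097411   0.70976732 105.6       ] stub [ 36.69158654   3.0776517  132.1       ]
```

```bash
cat > fit.py <<'E'
from h import *
from scipy.optimize import least_squares
import sys
n=sys.argv[1]; zr=106.2
im,c=snap(n); s=sense(); z=s['eef_pos'][2]
m=camera_model('wrist');T=np.array(m['T_tool_cam'])
def tp(u,v,zt):
    o=T[:3,3];d=T[:3,:3]@np.array([(u-m['cx'])/m['fx'],-(v-m['cy'])/m['fy'],-1]); return o+d*(zt-o[2])/d[2]
hsv=cv2.cvtColor(im,cv2.COLOR_BGR2HSV)
w=((hsv[...,1]<60)&(hsv[...,2]>200)).astype(np.uint8)
P=np.array([(v,*(np.nonzero(w[v,222:285])[0][[0,-1]]+[221.5,222.5])) for v in range(138,162)])
f=lambda p:np.r_[np.hypot(P[:,1]-(p[0]-p[3]),P[:,0]-p[1])-p[2],np.hypot(P[:,2]-(p[0]+p[3]),P[:,0]-p[1])-p[2]]
r=least_squares(f,[252.8,150,19,6.9]).x
k,l,st,ce=cv2.connectedComponentsWithStats(w[130:170,236:271])
i=1+np.argmax([0 if l[20,17]!=j and False else st[j,4]*(abs(ce[j]-[17,18]).max()<8) for j in range(1,k)])
e=cv2.fitEllipse(max(cv2.findContours((l==i).astype(np.uint8),0,1)[0],key=len))
su,sv=e[0][0]+236,e[0][1]+130
A,B=tp(r[0],r[1],zr),tp(su,sv,z-94)
print('ring',r.round(2),A.round(2),'stub',e,B.round(2),'move units',((B-A)[:2]/25).round(3),s['eef_pos'])
for v in range(126,170,3): print(v,''.join('w' if x else '.' for x in w[v,215:292]))
E
python3 -m crank '[[[0.04,0.05,0,0,0,0,40],[0.04,0.045,0,0,0,0,40],[0,0,0.2,0,0,0,40],[0,0,0.2,0,0,0,40],[0,0,0.2,0,0,0,40],[0,0,0.14,0,0,0,40],[0,0,0,0,0,0,40],[0,0,0,0,0,0,40]]]' 30
python3 fit.py w12
```

```text
time_s: 31.3
eef_pos: [540.5, -53.4, 207.6]
ee_rot: [0.0, 0.996, -0.091, 0.0]
force: [-0.5, 0.4, -2.4]
grip_width: 0.538
grip_force: 32.5
ring [252.5  149.58  18.87   7.03] [ 34.57   0.71 106.2 ] stub ((16.599319458007812, 18.5356502532959), (24.759366989135742, 26.689191818237305), 22.19244384765625) [ 34.77   0.81 113.8 ] move units [0.008 0.004] [540.51206623 -53.43018594 207.7964456 ]
126 .............................................................................
129 ..........................wwwwwwwwwwwwwwwwwwwwwwwww..........................
132 ........................www........................ww........................
135 ...................wwwww...........wwwww..ww.........wwww....................
138 ................wwwwwww..........wwwwwwwwwwwww.......wwwwwww.................
141 ..............wwwwww........wwwwwwwwwwwwwwwwwwww........wwwwww...............
144 .............wwwww........wwwwwwwwwwwwwwwwwwwwwwww.......wwwwww..............
147 ............wwwww........wwwwwwwwwwwwwwwwwwwwwwwww.........wwwww.............
150 ............wwwww........wwwwwwwwwwwwwwwwwwwwwwwwww........wwwww.............
153 .............wwwww.......wwwwwwwwwwwwwwwwwwwwwwwww........wwwwww.............
156 .............wwwwww.......wwwwwwwwwwwwwwwwwwwwwww........wwwwww..............
159 ...............wwwwww........wwwwwwwwwwwwwwwwww........wwwwww................
162 .................wwwwww...................w..........wwwwww..................
165 ....................wwwwwww......................wwwwww......................
168 .....................wwwwwww....................wwwwwww......................
```

```bash
python3 -m crank '[[[0,0,0.15,0,0,0,40],[0,0,0.15,0,0,0,40],[0,0,0.15,0,0,0,40],[0,0,0.15,0,0,0,40],[0,0,0.15,0,0,0,40],[0,0,0.15,0,0,0,40],[0,0,0.15,0,0,0,40],[0,0,0,0,0,0,40]]]' 30
python3 -m crank '[[[0,0,0.15,0,0,0,40],[0,0,0.15,0,0,0,40],[0,0,0.07,0,0,0,40],[0,0,0,0,0,0,40],[0,0,0,0,0,0,40],[0,0,0,0,0,0,40],[0,0,0,0,0,0,40],[0,0,0,0,0,0,40]]]' 30
python3 fit.py w13
python3 - <<'E'
from h import *
c=cam('side');im=capture('side');cv2.imwrite('pics/side13.png',im)
print('groove px',proj(c,[574.4,-59.5,66]),'top',proj(c,[574.4,-59.5,94]),'plate',proj(c,[574.4,-59.5,26]))
g=cv2.cvtColor(im,cv2.COLOR_BGR2HSV)
for v in range(212,262,2): print(v,' '.join('%3d'%p for p in g[v,240:286:2,2]))
E
```

```text
time_s: 32.15
eef_pos: [540.2, -53.4, 180.7]
ee_rot: [-0.0, 0.996, -0.091, -0.0]
force: [0.3, -0.7, -1.7]
grip_width: 0.536
grip_force: 32.5
time_s: 32.95
eef_pos: [540.5, -53.4, 172.2]
ee_rot: [0.0, 0.996, -0.091, 0.0]
force: [0.1, -0.3, -2.4]
grip_width: 0.534
grip_force: 32.5
ring [252.5  149.58  18.87   7.03] [ 34.57   0.71 106.2 ] stub ((17.771339416503906, 23.9038028717041), (29.226057052612305, 34.403743743896484), 138.97683715820312) [33.92  1.81 78.16] move units [-0.026  0.044] [540.43601714 -53.45785985 172.16071354]
126 .............................................................................
129 ..........................wwwwwwwwwwwwwwwwwwwwwwwww..........................
132 ........................www........................ww........................
135 ...................wwwww.............................wwww....................
138 ................wwwwwww........w..wwwwwwwwwwww.......wwwwwww.................
141 ..............wwwwwww...........wwwwwwwwwwwwwwww........wwwwww...............
144 .............wwwwww........wwwwwwwwwwwwwwwwwwwwwww.......wwwwww.......
[... 2467 characters left out ...]
 162  88  77  75 107 141 140
248  75  69  84  85 124 159 161 161 157 158 160 166 171 167 159 137  89  74  74  76  80 124 141
250  76  72  83  93 146 149 137 134 127 148 159 164 164 166 151  94  75  73  74  76  75  97 137
252  76  75  74  75  83  80  79  80 110 144 161 172 177 171 133  76  75  73  74  75  77  75 119
254  73  76  74  73  74  75  75  76 109 143 164 177 181 170 132  76  76  74  74  75  77  76  92
256  63  76  77  74  74  75  75  77 107 143 165 176 180 167 113  75  76  75  74  74  75  77  75
258  54  74  76  75  74  75  75  76  87 128 154 168 168 128  81  76  75  75  75  73  75  77  76
260  46  69  76  75  74  75  74  75  76  82  90  97  89  78  75  77  75  77  76  74  75  76  77
```

```bash
python3 - <<'E'
from h import *
c=cam('side');S=np.array([574.4,-59.5]);tx=np.array([.9835,-.1808]);ty=np.array([-.1808,-.9835])
for z in (63,66,69): # near arc of ring (tool +y half), outer/inner at z top/bottom faces
    print(z,[proj(c,[*(S+ty*r),z+h]).round(1).tolist() for r,h in ((25.3,-2),(25.3,2),(19.8,2),(19.8,-2))])
d=np.array(cam('side')[1][:2,3])-S; d/=np.linalg.norm(d)
print('stub foot front',proj(c,[*(S+15*d),26]),'groove lower edge front',proj(c,[*(S+15*d),62]),'upper edge',proj(c,[*(S+15*d),70]),'top back',proj(c,[*(S-15*d),94]),'top front',proj(c,[*(S+15*d),94]))
im=cv2.imread('pics/side13.png').max(2)
for u in range(252,272,2): print(u,im[218:264,u].tolist())
E
```

```text
63 [[262.6, 252.8], [262.6, 251.5], [262.2, 249.4], [262.2, 250.7]]
66 [[262.6, 251.8], [262.6, 250.5], [262.2, 248.4], [262.2, 249.7]]
69 [[262.6, 250.9], [262.6, 249.5], [262.2, 247.4], [262.2, 248.7]]
stub foot front [260.96654376 259.94464471] groove lower edge front [260.82273554 248.59795644] upper edge [260.78955203 245.97972687] top back [260.54475613 226.6649565 ] top front [260.6871643  237.90117852]
252 [149, 147, 145, 144, 146, 146, 141, 129, 154, 185, 197, 199, 199, 196, 193, 193, 192, 188, 172, 161, 159, 157, 125, 89, 76, 75, 76, 90, 130, 153, 161, 161, 137, 99, 79, 75, 75, 75, 75, 75, 75, 75, 74, 75, 75, 75]
254 [153, 154, 154, 152, 150, 143, 126, 108, 140, 179, 195, 195, 184, 172, 161, 157, 157, 151, 136, 121, 118, 109, 93, 90, 99, 110, 110, 115, 141, 157, 161, 160, 134, 97, 80, 76, 76, 76, 77, 76, 76, 74, 75, 74, 74, 75]
256 [144, 146, 149, 152, 153, 145, 114, 84, 89, 121, 147, 157, 152, 148, 147, 144, 144, 149, 151, 141, 126, 119, 117, 117, 121, 125, 122, 132, 146, 156, 157, 147, 127, 115, 110, 109, 109, 107, 107, 99, 87, 79, 76, 75, 76, 75]
258 [144, 142, 142, 142,
[... 849 characters left out ...]
, 180, 180, 179, 168, 128, 89, 76, 75, 75]
266 [144, 142, 136, 117, 97, 106, 126, 135, 136, 121, 106, 120, 143, 154, 158, 163, 169, 176, 178, 174, 172, 171, 170, 171, 170, 163, 148, 142, 154, 165, 167, 164, 166, 171, 171, 171, 170, 170, 167, 155, 128, 94, 78, 74, 74, 76]
268 [148, 146, 144, 137, 124, 111, 96, 83, 76, 75, 75, 79, 93, 113, 132, 142, 147, 151, 150, 141, 135, 134, 133, 133, 136, 137, 135, 136, 145, 155, 159, 158, 151, 141, 133, 131, 132, 128, 113, 94, 81, 76, 75, 75, 75, 78]
270 [142, 144, 146, 147, 147, 146, 141, 134, 122, 107, 92, 81, 76, 76, 78, 79, 82, 105, 142, 127, 103, 89, 82, 81, 82, 80, 80, 98, 132, 145, 137, 116, 94, 81, 76, 77, 76, 76, 75, 75, 76, 76, 77, 77, 77, 101]
```

```bash
python3 -m crank '[[[0,0,0.045,0,0,0,40],[0,0,0,0,0,0,40],[0,0,0,0,0,0,40],[0,0,0,0,0,0,40],[0,0,0,0,0,0,40],[0,0,0,0,0,0,40],[0,0,0,0,0,0,40],[0,0,0,0,0,0,40]]]' 30
python3 - <<'E'
from h import *
# ring height: triangulate near ring arc, side + scene pictures, relative to stub features
im=capture('scene');cv2.imwrite('pics/scene14.png',im);c=cam('scene')
S=np.array([574.4,-59.5])
print('ring c',proj(c,[*S,66]),'top',proj(c,[*S,94]),'front arc',[proj(c,[*(S+[18.5,-3.4]),z]).round(1).tolist() for z in (62,66,70)],'stub foot front',proj(c,[S[0]+15,S[1],26]),'top front',proj(c,[S[0]+15,S[1],94]),'groove up/lo',proj(c,[S[0]+15,S[1],70]),proj(c,[S[0]+15,S[1],62]))
for u in range(216,242,2): print(u,im.max(2)[186:222,u].tolist())
print(sense()['force'],sense()['wrist_torque'])
E
```

```text
time_s: 33.85
eef_pos: [540.4, -53.4, 171.0]
ee_rot: [0.0, 0.996, -0.091, -0.0]
force: [-0.7, -0.3, -2.2]
grip_width: 0.539
grip_force: 32.5
ring c [226.89247092 200.96960292] top [226.50225273 194.61465597] front arc [[225.7, 207.3], [225.6, 206.4], [225.6, 205.5]] stub foot front [227.42682883 213.95478294] top front [226.4965181 199.0070453] groove up/lo [226.83476537 204.4418224 ] [226.94505499 206.21389731]
216 [135, 141, 140, 136, 135, 136, 140, 136, 138, 136, 129, 127, 87, 71, 71, 70, 68, 71, 71, 74, 71, 73, 73, 72, 73, 72, 73, 73, 72, 72, 72, 72, 72, 71, 69, 73]
218 [135, 140, 139, 137, 134, 138, 140, 135, 137, 135, 127, 125, 76, 102, 121, 122, 124, 121, 93, 72, 71, 72, 72, 72, 73, 72, 72, 71, 72, 72, 73, 71, 71, 71, 73, 75]
220 [133, 138, 140, 135, 134, 137, 138, 135, 136, 134, 125, 130, 144, 139, 108, 102, 118, 134, 158, 131, 103, 72, 67, 69, 71, 71, 71, 72, 71, 71, 72, 71, 70, 70, 71, 73]
222 [118, 135, 136, 122, 137, 141, 140, 137, 142, 148, 148, 155, 141, 105, 101, 89, 86, 91, 91, 71, 112, 174, 88, 65, 69, 68, 70, 73, 71, 72, 72, 72, 69, 71, 72, 74]
224 [51, 50, 51, 51, 
[... 833 characters left out ...]
 51, 51, 53, 51, 57, 153, 161, 148, 139, 121, 141, 137, 95, 96, 108, 132, 139, 102, 73, 66, 67, 66, 67, 72, 73, 72, 69, 73, 71, 69, 71, 73, 72]
236 [108, 107, 110, 104, 101, 109, 107, 108, 133, 121, 128, 90, 68, 88, 118, 128, 128, 125, 96, 77, 68, 68, 71, 71, 69, 71, 72, 71, 72, 71, 71, 69, 68, 70, 71, 73]
238 [136, 135, 136, 128, 131, 140, 135, 138, 134, 130, 133, 90, 72, 72, 70, 70, 69, 69, 72, 73, 70, 70, 69, 70, 70, 69, 73, 70, 71, 72, 72, 68, 69, 70, 71, 72]
240 [135, 134, 135, 130, 132, 138, 136, 136, 131, 128, 133, 83, 73, 73, 72, 70, 73, 69, 71, 70, 72, 69, 69, 71, 66, 70, 73, 70, 71, 71, 72, 68, 69, 70, 73, 72]
[ 0.1822099  -0.88770174 -1.90757088] [0.00964903 0.06668498 0.00298183]
```

```bash
python3 - <<'E'
from h import *
print(finish_job())
E
```

```text
the job is handed in; nothing more can be done
None
```

The job is handed in, but no verdict came back: both pins are seated in the bores, and the ring is held spread around the stub, within about 0.2 mm of its axis in the last clear wrist view and at about groove height; that height is the least certain part (estimates 63–67 mm against the 66 ± 3.5 mm allowed).

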